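# Clean out and refill a window bird feeder

## Task

Freshen up the clear window feeder: drop every stale dark seed bar from its tray into the terracotta pot, then, while the tray holds no fresh cakes, press the red nozzle cap of the blue cleaner canister fully down for a moment and let it spring back up. After that put all the fresh hexagonal seed cakes from the table into the feeder's tray, and leave the steel canister and the orange scoop where they are.

Things in the scene. Friction and masses are not known exactly. Their poses are not given: they have to be found in the camera images.
- feeder: clear acrylic window feeder with green rims, fixed: an open tray 150 (its x) by 270 (its y) mm outside, walls 4 mm, floor 5 mm thick. Front wall (-x) and both end walls are 42 mm high, the back panel (+x, three grey suction cups behind it) 67 mm. Origin: centre of the underside; z up
- sprayer: fixed blue cleaner canister with white band on a dark round foot, 60 mm in diameter, 134 mm to the shoulder, standing off the tray's -y end. Origin: centre of the underside; z up
- nozzle_top (a point): centre of the top face of the red sprung nozzle cap on the cleaner canister (cap 34 mm in diameter, 20 mm high; top about 174 mm above the table when up; its short white spout points towards the tray). The point moves down with the cap
- nozzle_cap (a joint): how far the nozzle cap is pressed down, m: 0 up, 0.010 fully down; a spring (about 2.5 N at the start, 8.5 N fully down) brings it back up
- pot: open terracotta waste pot, fixed, 85 mm high, outer diameter 92 mm at the foot and 126 mm at the rim, wall 6 mm, floor 6 mm. Origin: centre of the underside; z up
- bar0: stale seed bar, dark grey-brown, 50 (x) by 24 (y) by 20 (z) mm, lying in the feeder tray at the start; origin: centre of the underside. May be absent
- bar1: stale seed bar, dark grey-brown, 50 (x) by 24 (y) by 20 (z) mm, lying in the feeder tray at the start; origin: centre of the underside. May be absent
- bar2: stale seed bar, dark grey-brown, 50 (x) by 24 (y) by 20 (z) mm, lying in the feeder tray at the start; origin: centre of the underside. May be absent
- cake0: fresh seed cake, golden hexagonal block, 40 mm across flats (one pair of flats faces its +-x, the others every 60 degrees), 46 mm across corners, 24 mm high (z), lying on the table; origin: centre of the underside. May be absent
- cake1: fresh seed cake, golden hexagonal block, 40 mm across flats (one pair of flats faces its +-x, the others every 60 degrees), 46 mm across corners, 24 mm high (z), lying on the table; origin: centre of the underside. May be absent
- cake2: fresh seed cake, golden hexagonal block, 40 mm across flats (one pair of flats faces its +-x, the others every 60 degrees), 46 mm across corners, 24 mm high (z), lying on the table; origin: centre of the underside. May be absent
- cake3: fresh seed cake, golden hexagonal block, 40 mm across flats (one pair of flats faces its +-x, the others every 60 degrees), 46 mm across corners, 24 mm high (z), lying on the table; origin: centre of the underside. May be absent
- cake4: fresh seed cake, golden hexagonal block, 40 mm across flats (one pair of flats faces its +-x, the others every 60 degrees), 46 mm across corners, 24 mm high (z), lying on the table; origin: centre of the underside. May be absent
- cake5: fresh seed cake, golden hexagonal block, 40 mm across flats (one pair of flats faces its +-x, the others every 60 degrees), 46 mm across corners, 24 mm high (z), lying on the table; origin: centre of the underside. May be absent
- canister: bystander: steel canister, screw-top lid on, 95 mm in diameter, 127 mm high, loose; origin: centre of the underside
- scoop: bystander: orange plastic scoop lying along its x, blade 70 by 50 by 28 mm towards +x, handle 85 mm towards -x; origin: underside where blade and handle meet
Not all that is in view belongs to the job. What is shaped like the bar1 but purple or turquoise is not meant.

How it is judged:
On the way, in this order (a step that is already met when the one before it is completed fails the run):
1. every stale bar lies in the terracotta pot (horizontal distance between each of bar0, bar1, bar2 and pot below 0.058 m and height (world z) of each of bar0, bar1, bar2 below 0.085 m), for 0.3 s.
2. the nozzle cap is pressed down (more than 7 of its 10 mm) while no fresh cake is in the tray (value of joint nozzle_cap above 0.007 m and (x of cake0 in the frame of feeder below -0.075 m or x of cake0 in the frame of feeder above 0.075 m or y of cake0 in the frame of feeder below -0.135 m or y of cake0 in the frame of feeder above 0.135 m or z of cake0 in the frame of feeder above 0.1 m) and (x of cake1 in the frame of feeder below -0.075 m or x of cake1 in the frame of feeder above 0.075 m or y of cake1 in the frame of feeder below -0.135 m or y of cake1 in the frame of feeder above 0.135 m or z of cake1 in the frame of feeder above 0.1 m) and (x of cake2 in the frame of feeder below -0.075 m or x of cake2 in the frame of feeder above 0.075 m or y of cake2 in the frame of feeder below -0.135 m or y of cake2 in the frame of feeder above 0.135 m or z of cake2 in the frame of feeder above 0.1 m) and (x of cake3 in the frame of feeder below -0.075 m or x of cake3 in the frame of feeder above 0.075 m or y of cake3 in the frame of feeder below -0.135 m or y of cake3 in the frame of feeder above 0.135 m or z of cake3 in the frame of feeder above 0.1 m) and (x of cake4 in the frame of feeder below -0.075 m or x of cake4 in the frame of feeder above 0.075 m or y of cake4 in the frame of feeder below -0.135 m or y of cake4 in the frame of feeder above 0.135 m or z of cake4 in the frame of feeder above 0.1 m) and (x of cake5 in the frame of feeder below -0.075 m or x of cake5 in the frame of feeder above 0.075 m or y of cake5 in the frame of feeder below -0.135 m or y of cake5 in the frame of feeder above 0.135 m or z of cake5 in the frame of feeder above 0.1 m)), for 0.1 s.
3. the nozzle cap has sprung back up, the tray still without cakes (value of joint nozzle_cap below 0.002 m and (x of cake0 in the frame of feeder below -0.075 m or x of cake0 in the frame of feeder above 0.075 m or y of cake0 in the frame of feeder below -0.135 m or y of cake0 in the frame of feeder above 0.135 m or z of cake0 in the frame of feeder above 0.1 m) and (x of cake1 in the frame of feeder below -0.075 m or x of cake1 in the frame of feeder above 0.075 m or y of cake1 in the frame of feeder below -0.135 m or y of cake1 in the frame of feeder above 0.135 m or z of cake1 in the frame of feeder above 0.1 m) and (x of cake2 in the frame of feeder below -0.075 m or x of cake2 in the frame of feeder above 0.075 m or y of cake2 in the frame of feeder below -0.135 m or y of cake2 in the frame of feeder above 0.135 m or z of cake2 in the frame of feeder above 0.1 m) and (x of cake3 in the frame of feeder below -0.075 m or x of cake3 in the frame of feeder above 0.075 m or y of cake3 in the frame of feeder below -0.135 m or y of cake3 in the frame of feeder above 0.135 m or z of cake3 in the frame of feeder above 0.1 m) and (x of cake4 in the frame of feeder below -0.075 m or x of cake4 in the frame of feeder above 0.075 m or y of cake4 in the frame of feeder below -0.135 m or y of cake4 in the frame of feeder above 0.135 m or z of cake4 in the frame of feeder above 0.1 m) and (x of cake5 in the frame of feeder below -0.075 m or x of cake5 in the frame of feeder above 0.075 m or y of cake5 in the frame of feeder below -0.135 m or y of cake5 in the frame of feeder above 0.135 m or z of cake5 in the frame of feeder above 0.1 m)), for 0.1 s.
At the end, for the whole second after the job is handed in: Every stale bar lies inside the terracotta pot (origin within 58 mm of its axis and below its rim), every fresh cake lies inside the walls of the feeder's tray (origin less than 60 mm above its underside), all at rest, and the nozzle cap is up (less than 2 mm pressed) (all of step 1 and x of cake0 in the frame of feeder between -0.071 and 0.071 m and y of cake0 in the frame of feeder between -0.131 and 0.131 m and z of each of cake0, cake1, cake2, cake3, cake4, cake5 in the frame of feeder below 0.06 m and x of cake1 in the frame of feeder between -0.071 and 0.071 m and y of cake1 in the frame of feeder between -0.131 and 0.131 m and x of cake2 in the frame of feeder between -0.071 and 0.071 m and y of cake2 in the frame of feeder between -0.131 and 0.131 m and x of cake3 in the frame of feeder between -0.071 and 0.071 m and y of cake3 in the frame of feeder between -0.131 and 0.131 m and x of cake4 in the frame of feeder between -0.071 and 0.071 m and y of cake4 in the frame of feeder between -0.131 and 0.131 m and x of cake5 in the frame of feeder between -0.071 and 0.071 m and y of cake5 in the frame of feeder between -0.131 and 0.131 m and linear speed of each of bar0, bar1, bar2, cake0, cake1, cake2, cake3, cake4, cake5 below 0.02 m/s and value of joint nozzle_cap below 0.002 m); the robot touches nothing.
It fails at once if the steel canister is shoved more than 30 mm or tipped (distance of canister from where it was at the start of the episode above 0.03 m or angle between canister's own z axis and vertical above 0.3 rad).
It fails at once if the orange scoop is moved more than 40 mm (distance of scoop from where it was at the start of the episode above 0.04 m).
Of bar0, bar1, bar2 only 2 to 3 are there at a start; the rules pass over those that are not, and their reading is None.
Of cake0, cake1, cake2, cake3, cake4, cake5 only 4 to 5 are there at a start; the rules pass over those that are not, and their reading is None.
At some moment in a run one of cake0, cake1, cake2, cake3, cake4, cake5 may be knocked a few centimetres aside while the robot is not near it.
Once in a run the grip may slacken for a moment while it holds something.
It also fails if it takes over 210 s, if anything falls off the work surface, if the arm or the gripper's body presses on something with over 40 N, if the wrist force passes 120 N, or if a joint passes its speed limit or range.

## Robot

A 6-joint arm with a two-finger parallel gripper is mounted at the origin on the work surface. World frame = base frame: x ahead of the robot, y to its left, z up, the work surface at z = 0. Lengths are in m, angles in rad, forces in N, time in s.
With the tool pointing down it reaches from about 0.35 to 0.775 m from the base axis. Payload 7.3 kg.
Tool frame: the origin (TCP) lies at the very end of the fingers, on their centre line; the grasp point (between the pads) lies 19 mm behind it; z points along the fingers, y is the line along which they close (so a half turn about z gives the same grasp; the last joint's range is limited). The gripper opens to 92 mm and grips with 3 to 60 N. Pads are 19 mm wide; open, the fingers measure 130 mm over their backs; the gripper's body (75 mm by 190 mm) begins 47 mm behind the grasp point.
Start: joints at [-0.146, 0.342, 1.524, -0, 1.275, -0.146], TCP at [0.525, 0, 0.227] pointing down, gripper open.
Joint ranges: [-2.53, 2.53], [-0.77, 2.02], [0.04, 2.7], [-1, 4.14], [0.28, 2.66], [-3.11, 3.11]. Speed limits (rad/s): [2.57, 2.57, 3.14, 3.14, 3.14, 3.14].

## Interface

Orientations are given as [roll, pitch, yaw] about the fixed x, y, z axes, in that order (R = Rz(yaw) Ry(pitch) Rx(roll)).
In Python, from cell import telemetry, eyes, job gives the robot as it stands.
- The arm moves only by the tool apply_moves, never from a script. Its arguments are lists of equal length, an entry for each row: "delta_pos": the shift along the world's x, y, z each as a share of 0.4 m, from -1 to 1, a list of three; "dr": the turn, a rotation vector about the world's x, y, z each as a share of 0.5 rad, from -1 to 1, a list of three; "jaw": the opening, from 0 (shut) to 1 (fully open). A call has 1 to 8 rows; each row is the pose to reach, as a shift and turn from the pose commanded when the call began; what a row does not reach only later rows make up. A row lasts 1/12 s, in which the tool goes at most 41.7 mm and 7.16 degrees, less where a joint would pass 70% of its speed; a pose out of reach is approached as far as the arm can. A call with a number of a shift or a turn outside -1 to 1 is refused whole. A call with a gripper value outside its range is refused whole. The fingers move at their own pace and stop on an object; "force" is the grip in N (left out, the last holds). Time passes only in rows, so rows that repeat a pose let the fingers close. It gives the time, the measured TCP pose, the force, the opening and the grip force at its end, in the units of the state.
- telemetry.observe(): the state, without advancing time (a new reading comes with each control period).
- eyes.read_camera(name): name is "scene" or "side" or "wrist"; returns the picture (400x640x3 uint8, red, green, blue); there is no depth.
- eyes.camera_model(name): a dict with "vertical_fov" (degrees; the focal length in pixels is half the picture's height over the tangent of half this angle, whatever the lens; pixels are square), "cx", "cy" (the principal point, pixels), "rvec" (rotation vector, rad) and "tvec" (3), from world to camera coordinates, as OpenCV has them; the wrist camera has in their place "hand_eye" (4x4, takes a point from camera to tool coordinates, whose origin is the TCP and whose axes are the flange's). Camera axes: x right, y down, z forward; pixel columns grow to the right and rows downward; lengths in m; the calibration is good to about 2 mm. A picture is of the moment at which its call begins: read the wrist's pose just before it. camera_model takes no time and is no camera call.
- job.hand_in(): hands the job in; it is judged then, once.
The state is a dict: "time": time; "qpos": joint angles; "qvel": joint speeds; "joint_efforts": joint torques, N m; "tool_pos": TCP position; "tool_rot": TCP orientation; "contact_force": force on the tool from outside, world axes, zero at the start; "torque": the same for the moment, N m; "opening": finger opening in m; "grip_force": force on a finger pad.
Only numpy, scipy, OpenCV 4.12 (cv2) and the standard library are available. Lean on these libraries where they do the work, as an engineer would, in place of code of your own. Each camera call takes 0.05 s, during which the arm holds its last target. There are 200 camera calls.

## Working session

There is one attempt and no reset: what is moved stays moved. The work goes in short steps, Python scripts to look and compute and a tool call to move; the robot and the scene stay as the last step left them, time stands still between calls to the robot, and variables do not carry over. Pictures are saved under pics/ and viewed, at most 14 in all, crops included, and the job is handed in when it is done.

Besides the shell and the picture viewer there is one more tool, called in YAML: its name, and indented under it one key for each argument. apply_moves: Moves the arm, as the interface text tells. Its arguments: {"type":"object","properties":{"delta_pos":{"type":"array"},"dr":{"type":"array"},"jaw":{"type":"array"},"force":{"type":"number"}},"required":["delta_pos","dr","jaw"]}

```bash
mkdir -p pics; ls
python3 - <<'E'
from cell import telemetry, eyes
import cv2
s=telemetry.observe();print(s['tool_pos'],s['tool_rot'],s['time'])
for n in ['scene','side','wrist']:
    im=eyes.read_camera(n);cv2.imwrite(f'pics/{n}0.png',im[:,:,::-1]);print(n,eyes.camera_model(n))
E
```

```text
pics
[5.24597450e-01 8.02878011e-05 2.26024139e-01] [-3.14004080e+00 -2.13981363e-04  1.57080334e+00] 0.0
scene {'vertical_fov': 50.05556213506627, 'cx': 317.4789171558964, 'cy': 201.27420070575567, 'rvec': array([ 1.94744484,  1.83253132, -0.53931893]), 'tvec': array([-0.03197619, -0.43359791,  1.55934708])}
side {'vertical_fov': 55.45218755700811, 'cx': 319.3046790309849, 'cy': 197.6901054007701, 'rvec': array([ 0.37896834, -2.53544152,  1.49573028]), 'tvec': array([0.53741821, 0.20619515, 0.9995843 ])}
wrist {'vertical_fov': 67.13114877337442, 'cx': 320.7897296077752, 'cy': 197.9200500854286, 'hand_eye': array([[-4.34560347e-04, -9.66895055e-01, -2.55173989e-01,
         6.85901837e-02],
       [ 9.99999429e-01, -1.70960299e-04, -1.05519937e-03,
        -5.46801067e-04],
       [ 9.76642427e-04, -2.55174302e-01,  9.66894576e-01,
        -1.58451506e-01],
       [ 0.00000000e+00,  0.00000000e+00,  0.00000000e+00,
         1.00000000e+00]])}
```

View pics/scene0.png

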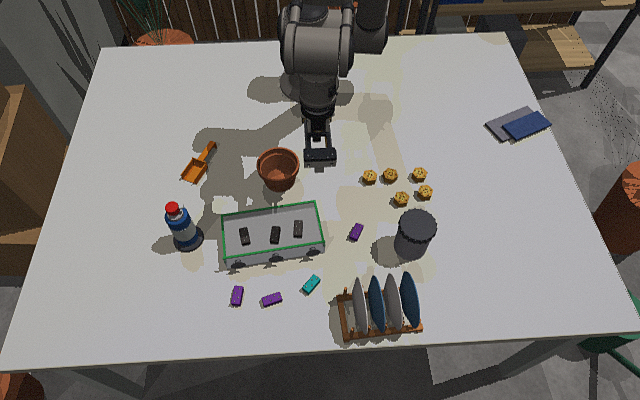

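View pics/side0.png

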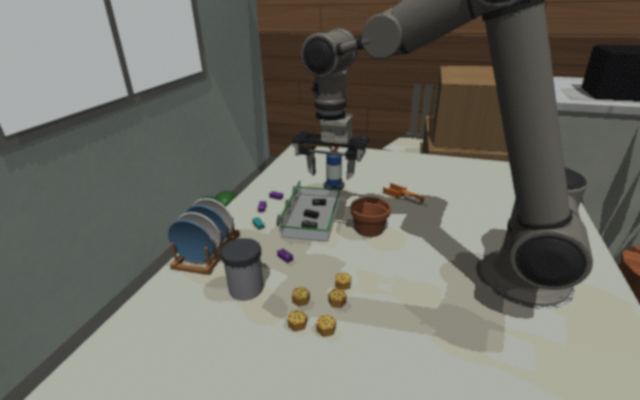

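View pics/wrist0.png

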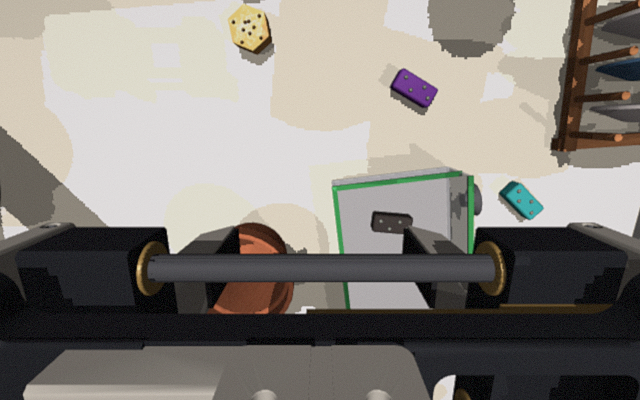

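The scene picture shows three dark bars in the tray (≈245,236; 275,235; 298,229). There are five golden cakes (370,177; 390,175; 419,174; 425,191; 401,199), the pot at (279,168) and the red cap at (172,209). The canister is at (414,235) and the scoop at (198,163). The purple and turquoise blocks are decoys.

```bash
cat > h.py <<'E'
import numpy as np, cv2
from cell import telemetry, eyes
from scipy.spatial.transform import Rotation as R
def pose():
    s=telemetry.observe(); return np.array(s['tool_pos']), R.from_euler('xyz',s['tool_rot']).as_matrix()
def cam(n,p=None):
    m=eyes.camera_model(n); f=200/np.tan(np.radians(m['vertical_fov']/2))
    if 'hand_eye' in m:
        H=m['hand_eye']; t,r=p or pose(); Rc=r@H[:3,:3]; C=r@H[:3,3]+t
    else:
        Rc=cv2.Rodrigues(m['rvec'])[0].T; C=-Rc@m['tvec']
    return f,m['cx'],m['cy'],Rc,C
def ray(c,uv,z):
    f,cx,cy,Rc,C=c; uv=np.atleast_2d(uv).astype(float)
    d=np.c_[(uv[:,0]-cx)/f,(uv[:,1]-cy)/f,np.ones(len(uv))]@Rc.T
    return (C+d*((z-C[2])/d[:,2])[:,None])[:,:2]
def blobs(m,amin=15):
    cs,_=cv2.findContours(m.astype(np.uint8),cv2.RETR_EXTERNAL,cv2.CHAIN_APPROX_NONE)
    return [c.reshape(-1,2) for c in cs if cv2.contourArea(c)>=amin]
def cen(c):
    m=cv2.moments(c); return np.array([m['m10']/m['m00'],m['m01']/m['m00']])
def hsv(im): return cv2.cvtColor(im,cv2.COLOR_RGB2HSV).astype(int)
def gold(h): return (h[...,0]>14)&(h[...,0]<32)&(h[...,1]>110)&(h[...,2]>90)
def snap(n,tag=None):
    p=pose(); im=eyes.read_camera(n)
    if tag: cv2.imwrite(f'pics/{tag}.png',im[:,:,::-1])
    return im,hsv(im),cam(n,p)
E
python3 - <<'E'
from h import *
im=cv2.imread('pics/scene0.png')[:,:,::-1].copy();h=hsv(im);c=cam('scene')
np.set_printoptions(precision=4,suppress=True)
print('C',c[4])
H,S,V=h[...,0],h[...,1],h[...,2]
for b in blobs(gold(h)&(np.arange(640)>340)&(np.arange(400)<215)[:,None]):
    u=cen(b);print('cake',u,cv2.contourArea(b),ray(c,u,.014))
red=((H<6)|(H>174))&(S>170)&(V>100)&(np.arange(640)<200)&(np.arange(400)>195)[:,None]&(np.arange(400)<230)[:,None]
for b in blobs(red): print('cap',cen(b),b.min(0),b.max(0),ray(c,cen(b),.168))
g=(H>50)&(H<85)&(S>100)&(np.arange(640)>200)&(np.arange(640)<340)&(np.arange(400)>190)[:,None]&(np.arange(400)<280)[:,None]
ys,xs=np.nonzero(g);P=np.c_[xs,ys]
for d in [(-1,-1),(1,-1),(1,1),(-1,1)]:
    q=P[np.argmax(P@np.array(d))];print('rim',q,ray(c,q,.042),ray(c,q,.067))
dk=(V<75)&(np.arange(640)>225)&(np.arange(640)<318)&(np.arange(400)>212)[:,None]&(np.arange(400)<250)[:,None]
for b in blobs(dk): 
    w=ray(c,b,.02);print('bar',cen(b),ray(c,cen(b),.02),cv2.minAreaRect((w*1000).astype(np.float32)))
pt=(H<14)&(S>110)&(np.arange(640)>250)&(np.arange(640)<305)&(np.arange(400)>140)[:,None]&(np.arange(400)<195)[:,None]
for b in blobs(pt,100):
    print('pot',b.min(0),b.max(0)); w=ray(c,b,.085); print(w.min(0),w.max(0))
s=(H<20)&(S>170)&(np.arange(640)>170)&(np.arange(640)<225)&(np.arange(400)>135)[:,None]&(np.arange(400)<185)[:,None]
for b in blobs(s): w=ray(c,b,.02);print('scoop',w.min(0),w.max(0))
cc=blobs((V<110)&(S<80)&(np.arange(640)>390)&(np.arange(640)<440)&(np.arange(400)>205)[:,None]&(np.arange(400)<262)[:,None],200)
for b in cc: w=ray(c,b,.127);print('can',b.min(0),b.max(0),w.min(0),w.max(0))
E
```

```text
C [ 1.2085 -0.041   1.0763]
cake [401.2472 197.2203] 118.0 [[0.5266 0.2491]]
cake [425.3152 190.6244] 110.5 [[0.5075 0.325 ]]
cake [369.4944 175.0531] 103.5 [[0.4398 0.1653]]
cake [419.4399 172.555 ] 98.5 [[0.4397 0.3202]]
cake [390.2358 173.5984] 102.5 [[0.4382 0.2297]]
cap [171.1344 206.6434] [165 202] [177 212] [[ 0.6184 -0.3723]]
rim [221 215] [[ 0.573  -0.2748]] [[ 0.5884 -0.2691]]
rim [314 200] [[ 0.5387 -0.0107]] [[ 0.5549 -0.0114]]
rim [324 242] [[0.6756 0.0087]] [[0.6885 0.0075]]
rim [224 262] [[ 0.7185 -0.2581]] [[ 0.7303 -0.2528]]
bar [244.234  235.9887] [[ 0.632  -0.2109]] ((631.786376953125, -210.71987915039062), (56.710914611816406, 24.32926368713379), 11.90546989440918)
bar [274.6886 234.6813] [[ 0.6331 -0.1261]] ((632.3053588867188, -126.03579711914062), (25.844364166259766, 55.145328521728516), 82.06694030761719)
bar [297.5897 228.8462] [[ 0.6183 -0.0616]] ((617.1207275390625, -61.165367126464844), (24.579845428466797, 55.104156494140625), 84.09131622314453)
pot [257 147] [298 191]
[ 0.3703 -0.1711] [ 0.5312 -0.051 ]
scoop [ 0.2777 -0.4108] [ 0.4418 -0.3111]
can [393 208] [436 261] [0.6345 0.1739] [0.7836 0.2937]
```

apply_moves:
  delta_pos:
    - [0.14,-0.325,0]
    - [0.14,-0.325,0]
    - [0.14,-0.325,0]
    - [0.14,-0.325,0]
    - [0.14,-0.325,0]
  dr:
    - [0,0,-1]
    - [0,0,-1]
    - [0,0,-1]
    - [0,0,-1]
    - [0,0,-1]
  jaw: [0.6,0.6,0.6,0.6,0.6]

```text
time: 0.57
tool_pos: [0.5818, -0.1339, 0.2256]
tool_rot: [-3.142, 0.001, 1.061]
contact_force: [-1.0, 0.4, -0.7]
opening: 0.0629
grip_force: 0.0
```

apply_moves:
  delta_pos:
    - [0,0,0]
    - [0,0,0]
    - [0,0,0]
    - [0,0,0]
    - [0,0,0]
  dr:
    - [0,0,-1]
    - [0,0,-1]
    - [0,0,-1]
    - [0,0,-1]
    - [0,0,-1]
  jaw: [0.6,0.6,0.6,0.6,0.6]

```text
time: 0.98
tool_pos: [0.5806, -0.1291, 0.2265]
tool_rot: [-3.141, 0.0, 0.569]
contact_force: [-0.8, 0.8, -0.5]
opening: 0.0552
grip_force: 0.0
```

apply_moves:
  delta_pos:
    - [0,0,0]
    - [0,0,0]
    - [0,0,0]
    - [0,0,0]
    - [0,0,0]
    - [0,0,0]
  dr:
    - [0,0,-1]
    - [0,0,-1]
    - [0,0,-1]
    - [0,0,-1]
    - [0,0,-1]
    - [0,0,-1]
  jaw: [0.6,0.6,0.6,0.6,0.6,0.6]

```text
time: 1.48
tool_pos: [0.5808, -0.1294, 0.2266]
tool_rot: [-3.141, 0.0, 0.079]
contact_force: [-0.6, 0.7, 0.7]
opening: 0.0551
grip_force: 0.0
```

Run:
```python
from h import *
np.set_printoptions(precision=4,suppress=True)
s=telemetry.observe();print(s['tool_pos'],s['tool_rot'],s['time'],s['opening'])
im,h,c=snap('wrist','w1');H,S,V=h[...,0],h[...,1],h[...,2]
dk=(V<85)&(S>15)&(np.arange(400)<225)[:,None]
for b in blobs(dk,300):
    w=ray(c,b,.025);print(b.min(0),b.max(0),cv2.minAreaRect((w*1000).astype(np.float32)))
```

```text
[ 0.5808 -0.1294  0.2266] [-3.1414  0.0004  0.0786] 1.4833 0.05506738843648819
[ 11 173] [ 48 205] ((540.0650634765625, 221.38490295410156), (41.463600158691406, 33.97921371459961), 22.655031204223633)
[606 162] [639 205] ((595.5023193359375, -498.73388671875), (57.123558044433594, 38.699684143066406), 19.610254287719727)
[541 139] [631 207] ((614.5797119140625, -441.5850830078125), (93.5978012084961, 82.1038589477539), 76.9403076171875)
[480 124] [545 189] ((623.455078125, -348.9251403808594), (63.548946380615234, 78.64958953857422), 78.7197036743164)
[381 119] [403 161] ((629.1216430664062, -209.81039428710938), (48.281654357910156, 24.982316970825195), 11.675148010253906)
[ 0 24] [ 47 103] ((673.9331665039062, 209.26742553710938), (50.68187713623047, 86.05101013183594), 79.22993469238281)
```

View pics/w1.png

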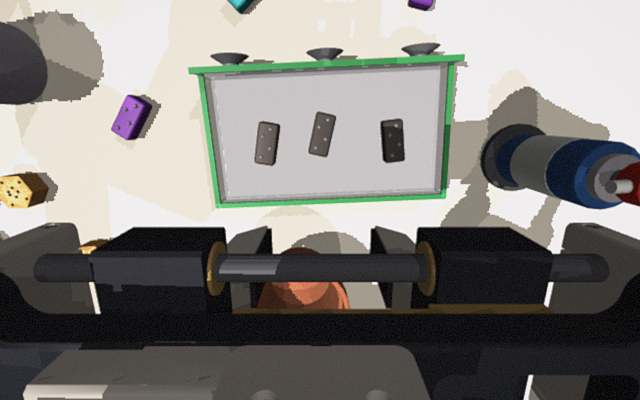

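The wrist picture shows the tray with bars at (267,143), (322,134) and (392,141). The cap's red edge is at (630,185), and one cake is at (20,190).

Run:
```python
from h import *
np.set_printoptions(precision=4,suppress=True)
im=cv2.imread('pics/w1.png')[:,:,::-1].copy();h=hsv(im);c=cam('wrist');H,S,V=h[...,0],h[...,1],h[...,2]
dk=(V<140)
sub=np.zeros_like(dk);sub[95:185,225:430]=dk[95:185,225:430]
for b in blobs(sub,300):
    w=ray(c,b,.025);print(b.min(0),b.max(0),cv2.minAreaRect((w*1000).astype(np.float32)))
g=(H>45)&(H<90)&(S>110)&(V>60);g[230:]=0;g[:45]=0
ys,xs=np.nonzero(g);P=np.c_[xs,ys]
for d,z in [((-1,-1),.067),((1,-1),.067),((1,1),.042),((-1,1),.042)]:
    q=P[np.argmax(P@np.array(d))];print('rim',q,ray(c,q,z))
```

```text
[254 121] [279 165] ((614.7986450195312, -62.59822463989258), (25.520416259765625, 49.79294967651367), 84.53752136230469)
[380 119] [404 162] ((629.02734375, -209.78689575195312), (49.707637786865234, 26.42037582397461), 11.478228569030762)
[308 112] [335 156] ((630.152587890625, -126.27348327636719), (23.8016414642334, 49.58188247680664), 81.69635009765625)
rim [189  68] [[0.6857 0.0084]]
rim [463  55] [[ 0.7181 -0.257 ]]
rim [445 196] [[ 0.5714 -0.2765]]
rim [217 207] [[ 0.5372 -0.0091]]
```

apply_moves:
  delta_pos:
    - [0.12,-0.2,0]
    - [0.12,-0.2,0]
    - [0.12,-0.2,-0.2]
    - [0.12,-0.2,-0.36]
    - [0.12,-0.2,-0.45]
    - [0.12,-0.2,-0.54]
    - [0.12,-0.2,-0.545]
    - [0.12,-0.2,-0.545]
  dr:
    - [0,0,0.26]
    - [0,0,0.26]
    - [0,0,0.26]
    - [0,0,0.26]
    - [0,0,0.26]
    - [0,0,0.26]
    - [0,0,0.26]
    - [0,0,0.26]
  jaw: [0.47,0.47,0.47,0.47,0.47,0.47,0.47,0.47]
  force: 20

```text
time: 2.2
tool_pos: [0.6259, -0.2086, 0.0049]
tool_rot: [-3.137, 0.007, 0.206]
contact_force: [-23.2, 8.8, 50.1]
opening: 0.0431
grip_force: 24.2
```

apply_moves:
  delta_pos:
    - [0,0,0]
    - [0,0,0]
    - [0,0,0]
    - [0,0,0]
    - [0,0,0]
  dr:
    - [0,0,0]
    - [0,0,0]
    - [0,0,0]
    - [0,0,0]
    - [0,0,0]
  jaw: [0.1,0.1,0.1,0.1,0.1]

```text
time: 2.62
tool_pos: [0.6294, -0.21, 0.0094]
tool_rot: [3.141, -0.001, 0.202]
contact_force: [-0.3, 1.0, 1.4]
opening: 0.0237
grip_force: 20.0
```

apply_moves:
  delta_pos:
    - [0,0,0.1]
    - [0,0,0.2]
    - [0,0,0.3]
    - [-0.1,0.05,0.32]
    - [-0.2,0.1,0.32]
    - [-0.3,0.15,0.32]
    - [-0.4,0.2,0.32]
    - [-0.485,0.25,0.32]
  dr:
    - [0,0,0]
    - [0,0,0]
    - [0,0,0]
    - [0,0,0]
    - [0,0,0]
    - [0,0,0]
    - [0,0,0]
    - [0,0,0]
  jaw: [0.1,0.1,0.1,0.1,0.1,0.1,0.1,0.1]

```text
time: 3.28
tool_pos: [0.4423, -0.1144, 0.1371]
tool_rot: [3.141, -0.001, 0.201]
contact_force: [0.7, -0.1, -0.7]
opening: 0.0239
grip_force: 20.0
```

apply_moves:
  delta_pos:
    - [0,0,0]
    - [0,0,0]
    - [0,0,-0.1]
    - [0,0,-0.18]
    - [0,0,-0.19]
    - [0,0,-0.19]
  dr:
    - [0,0,0]
    - [0,0,0]
    - [0,0,0]
    - [0,0,0]
    - [0,0,0]
    - [0,0,0]
  jaw: [0.1,0.1,0.1,0.1,0.1,0.1]

```text
time: 3.78
tool_pos: [0.4444, -0.1154, 0.0597]
tool_rot: [-3.14, 0.002, 0.201]
contact_force: [0.7, 0.5, -0.4]
opening: 0.0239
grip_force: 20.0
```

apply_moves:
  delta_pos:
    - [0,0,0]
    - [0,0,0]
    - [0,0,0]
    - [0,0,0.1]
    - [0,0,0.2]
    - [0,0,0.2]
  dr:
    - [0,0,0]
    - [0,0,0]
    - [0,0,0]
    - [0,0,0]
    - [0,0,0]
    - [0,0,0]
  jaw: [0.5,0.5,0.5,0.5,0.5,0.5]

```text
time: 4.28
tool_pos: [0.4484, -0.1169, 0.1482]
tool_rot: [3.134, -0.011, 0.201]
contact_force: [2.3, -0.3, 0.8]
opening: 0.046
grip_force: 0.0
```

apply_moves:
  delta_pos:
    - [0.1,0,0]
    - [0.2,-0.01,0]
    - [0.3,-0.02,0]
    - [0.4,-0.028,0]
    - [0.464,-0.028,0]
    - [0.464,-0.028,0]
    - [0.464,-0.028,0]
    - [0.464,-0.028,0]
  dr:
    - [0,0,-0.69]
    - [0,0,-0.69]
    - [0,0,-0.69]
    - [0,0,-0.69]
    - [0,0,-0.69]
    - [0,0,-0.69]
    - [0,0,-0.69]
    - [0,0,-0.69]
  jaw: [0.5,0.5,0.5,0.5,0.5,0.5,0.5,0.5]

```text
time: 4.95
tool_pos: [0.6293, -0.1263, 0.1412]
tool_rot: [3.141, 0.0, -0.144]
contact_force: [0.2, 0.1, -0.5]
opening: 0.0458
grip_force: 0.0
```

Run:
```python
from h import *
s=telemetry.observe();print(s['tool_pos'],s['tool_rot'],s['time'],s['opening'])
a,_,_=snap('wrist');b,_,_=snap('scene')
b=cv2.resize(b[130:280,140:460],(640,300))
cv2.imwrite('pics/c1.png',np.vstack([a[:240],b])[:,:,::-1])
```

```text
[ 0.62926417 -0.12628893  0.14121885] [ 3.14141738e+00  2.30842285e-04 -1.44003126e-01] 4.95 0.04578305644493073
```

View pics/c1.png

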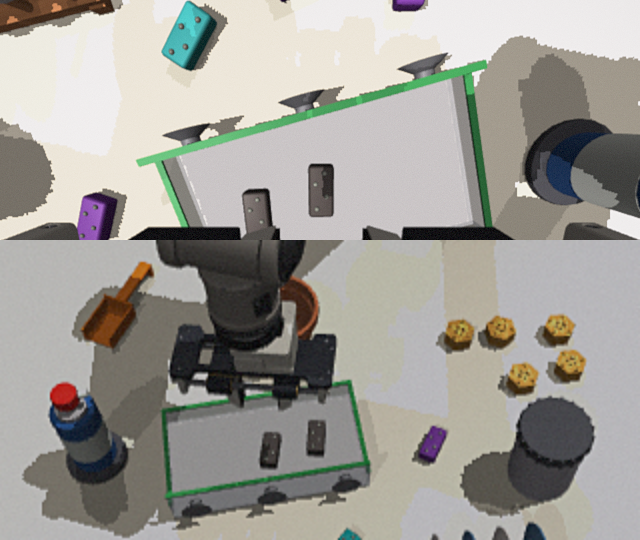

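The combined picture shows bar C gone from the tray. The two remaining bars are at wrist (321,190) and (257,210), as expected, and the cakes have not moved.

apply_moves:
  delta_pos:
    - [0,0,-0.1]
    - [0,0,-0.2]
    - [0,0,-0.26]
    - [0,0,-0.3]
    - [0,0,-0.32]
    - [0,0,-0.325]
    - [0,0,-0.325]
  dr:
    - [0,0,0]
    - [0,0,0]
    - [0,0,0]
    - [0,0,0]
    - [0,0,0]
    - [0,0,0]
    - [0,0,0]
  jaw: [0.5,0.5,0.5,0.5,0.5,0.5,0.5]

```text
time: 5.63
tool_pos: [0.6299, -0.1266, 0.0115]
tool_rot: [3.141, -0.001, -0.144]
contact_force: [0.2, 0.2, 0.1]
opening: 0.0457
grip_force: 0.0
```

apply_moves:
  delta_pos:
    - [0,0,0]
    - [0,0,0]
    - [0,0,0]
    - [0,0,0]
    - [0,0,0]
    - [0,0,0.1]
    - [0,0,0.2]
    - [0,0,0.3]
  dr:
    - [0,0,0]
    - [0,0,0]
    - [0,0,0]
    - [0,0,0]
    - [0,0,0]
    - [0,0,0]
    - [0,0,0]
    - [0,0,0]
  jaw: [0.1,0.1,0.1,0.1,0.1,0.1,0.1,0.1]

```text
time: 6.3
tool_pos: [0.6292, -0.1262, 0.1315]
tool_rot: [-3.141, 0.002, -0.144]
contact_force: [1.0, 0.3, -0.3]
opening: 0.0239
grip_force: 20.0
```

apply_moves:
  delta_pos:
    - [-0.1,0.01,0.02]
    - [-0.2,0.02,0.02]
    - [-0.3,0.03,0.02]
    - [-0.4,0.04,0.02]
    - [-0.49,0.04,0.02]
    - [-0.49,0.04,0.02]
    - [-0.49,0.04,0.02]
  dr:
    - [0,0,0]
    - [0,0,0]
    - [0,0,0]
    - [0,0,0]
    - [0,0,0]
    - [0,0,0]
    - [0,0,0]
  jaw: [0.1,0.1,0.1,0.1,0.1,0.1,0.1]

```text
time: 6.88
tool_pos: [0.4326, -0.1103, 0.1393]
tool_rot: [3.141, -0.0, -0.145]
contact_force: [0.8, 0.2, 0.1]
opening: 0.0236
grip_force: 20.0
```

apply_moves:
  delta_pos:
    - [0,0,-0.1]
    - [0,0,-0.17]
    - [0,0,-0.17]
    - [0,0,-0.17]
    - [0,0,-0.17]
    - [0,0,-0.17]
    - [0,0,-0.1]
    - [0,0,0]
  dr:
    - [0,0,0]
    - [0,0,0]
    - [0,0,0]
    - [0,0,0]
    - [0,0,0]
    - [0,0,0]
    - [0,0,0]
    - [0,0,0]
  jaw: [0.1,0.1,0.1,0.5,0.5,0.5,0.5,0.5]

```text
time: 7.55
tool_pos: [0.4326, -0.1098, 0.1385]
tool_rot: [-3.14, 0.005, -0.144]
contact_force: [0.9, -0.3, 0.7]
opening: 0.0454
grip_force: 0.0
```

apply_moves:
  delta_pos:
    - [0,0,0]
    - [0.1,0.03,0]
    - [0.2,0.06,0]
    - [0.3,0.09,0]
    - [0.4,0.12,0]
    - [0.456,0.12,0]
    - [0.456,0.12,0]
    - [0.456,0.12,0]
  dr:
    - [0,0,0.1]
    - [0,0,0.1]
    - [0,0,0.1]
    - [0,0,0.1]
    - [0,0,0.1]
    - [0,0,0.1]
    - [0,0,0.1]
    - [0,0,0.1]
  jaw: [0.5,0.5,0.5,0.5,0.5,0.5,0.5,0.5]

```text
time: 8.22
tool_pos: [0.6174, -0.0621, 0.1396]
tool_rot: [3.141, -0.002, -0.093]
contact_force: [-0.3, -0.4, 0.2]
opening: 0.046
grip_force: 0.0
```

Run:
```python
from h import *
s=telemetry.observe();print(s['tool_pos'],s['tool_rot'],s['time'],s['opening'])
```

```text
[ 0.61735192 -0.06207491  0.13963026] [ 3.14117233e+00 -1.65358631e-03 -9.30991564e-02] 8.2167 0.04601681215683042
```

apply_moves:
  delta_pos:
    - [0,0,-0.1]
    - [0,0,-0.2]
    - [0,0,-0.26]
    - [0,0,-0.3]
    - [0,0,-0.32]
    - [0,0,-0.322]
    - [0,0,-0.322]
  dr:
    - [0,0,0]
    - [0,0,0]
    - [0,0,0]
    - [0,0,0]
    - [0,0,0]
    - [0,0,0]
    - [0,0,0]
  jaw: [0.5,0.5,0.5,0.5,0.5,0.5,0.5]

```text
time: 8.8
tool_pos: [0.6165, -0.0628, 0.0111]
tool_rot: [3.141, -0.001, -0.095]
contact_force: [0.2, -0.5, 0.9]
opening: 0.0458
grip_force: 0.0
```

apply_moves:
  delta_pos:
    - [0,0,0]
    - [0,0,0]
    - [0,0,0]
    - [0,0,0]
    - [0,0,0]
    - [0,0,0.1]
    - [0,0,0.2]
    - [0,0,0.3]
  dr:
    - [0,0,0]
    - [0,0,0]
    - [0,0,0]
    - [0,0,0]
    - [0,0,0]
    - [0,0,0]
    - [0,0,0]
    - [0,0,0]
  jaw: [0.1,0.1,0.1,0.1,0.1,0.1,0.1,0.1]

```text
time: 9.47
tool_pos: [0.6156, -0.0622, 0.1308]
tool_rot: [-3.141, 0.002, -0.094]
contact_force: [0.8, 0.0, -0.7]
opening: 0.0238
grip_force: 20.0
```

apply_moves:
  delta_pos:
    - [-0.1,-0.03,0.03]
    - [-0.2,-0.06,0.03]
    - [-0.3,-0.09,0.03]
    - [-0.4,-0.12,0.03]
    - [-0.462,-0.12,0.03]
    - [-0.462,-0.12,0.03]
    - [-0.462,-0.12,0.03]
  dr:
    - [0,0,0]
    - [0,0,0]
    - [0,0,0]
    - [0,0,0]
    - [0,0,0]
    - [0,0,0]
    - [0,0,0]
  jaw: [0.1,0.1,0.1,0.1,0.1,0.1,0.1]

```text
time: 10.05
tool_pos: [0.4307, -0.1106, 0.1425]
tool_rot: [3.141, -0.001, -0.096]
contact_force: [1.7, -0.6, 0.3]
opening: 0.0238
grip_force: 20.0
```

apply_moves:
  delta_pos:
    - [0,0,-0.1]
    - [0,0,-0.16]
    - [0,0,-0.16]
    - [0,0,-0.16]
    - [0,0,-0.16]
    - [0,0,-0.16]
    - [0,0,-0.06]
    - [0,0,0.1]
  dr:
    - [0,0,0]
    - [0,0,0]
    - [0,0,0]
    - [0,0,0]
    - [0,0,0]
    - [0,0,0]
    - [0,0,0]
    - [0,0,0]
  jaw: [0.1,0.1,0.1,0.5,0.5,0.5,0.5,0.5]

```text
time: 10.72
tool_pos: [0.4306, -0.1099, 0.1601]
tool_rot: [-3.14, 0.004, -0.094]
contact_force: [1.7, 0.1, -0.5]
opening: 0.0454
grip_force: 0.0
```

apply_moves:
  delta_pos:
    - [0,0,0.1]
    - [0,0,0.2]
    - [0.06,-0.06,0.3]
    - [0.12,-0.14,0.35]
    - [0.18,-0.22,0.35]
    - [0.24,-0.3,0.35]
    - [0.3,-0.38,0.35]
    - [0.3,-0.46,0.35]
  dr:
    - [0,0,0]
    - [0,0,0]
    - [0,0,0]
    - [0,0,0]
    - [0,0,0]
    - [0,0,0]
    - [0,0,0]
    - [0,0,0]
  jaw: [0,0,0,0,0,0,0,0]

```text
time: 11.38
tool_pos: [0.5544, -0.2951, 0.301]
tool_rot: [3.141, -0.004, -0.092]
contact_force: [0.3, 0.2, 0.3]
opening: 0.0014
grip_force: 0.0
```

apply_moves:
  delta_pos:
    - [0,0,0]
    - [0,0,0]
  dr:
    - [0,0,0]
    - [0,0,0]
  jaw: [0,0]

```text
time: 11.55
tool_pos: [0.5514, -0.2961, 0.2998]
tool_rot: [3.141, -0.0, -0.097]
contact_force: [0.9, 1.1, -0.3]
opening: 0.0008
grip_force: 0.0
```

Run:
```python
from h import *
s=telemetry.observe();print(s['tool_pos'],s['tool_rot'],s['time'],s['opening'])
a,h,c=snap('wrist');H,S,V=h[...,0],h[...,1],h[...,2]
red=((H<6)|(H>174))&(S>150)&(V>80);red[240:]=0
for b in blobs(red,150): print('cap',cen(b),b.min(0),b.max(0),ray(c,cen(b),.174))
b,_,_=snap('scene')
b=cv2.resize(b[130:280,140:460],(640,300))
cv2.imwrite('pics/c2.png',np.vstack([a[:300],b])[:,:,::-1])
```

```text
[ 0.55141887 -0.29609454  0.29984338] [ 3.14133982e+00 -3.82186261e-04 -9.66639124e-02] 11.55 0.0007816360278729674
cap [394.83600713 109.41111651] [376  91] [413 128] [[ 0.62003387 -0.37004469]]
```

View pics/c2.png

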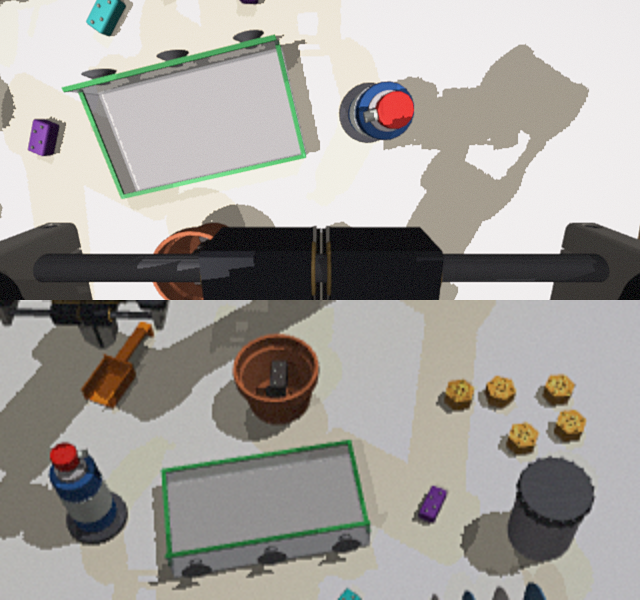

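The tray is empty and the bars are in the pot (scene crop ≈279,375). In the wrist view the cap is at (395,109), which puts it at (0.620, -0.370).

apply_moves:
  delta_pos:
    - [0.09,-0.1,0]
    - [0.171,-0.185,0]
    - [0.171,-0.185,0]
    - [0.171,-0.185,-0.1]
    - [0.171,-0.185,-0.2]
    - [0.171,-0.185,-0.26]
    - [0.171,-0.185,-0.275]
    - [0.171,-0.185,-0.275]
  dr:
    - [0,0,0]
    - [0,0,0]
    - [0,0,0]
    - [0,0,0]
    - [0,0,0]
    - [0,0,0]
    - [0,0,0]
    - [0,0,0]
  jaw: [0,0,0,0,0,0,0,0]

```text
time: 12.32
tool_pos: [0.6195, -0.3666, 0.1888]
tool_rot: [-3.14, 0.003, -0.093]
contact_force: [0.2, 0.6, 0.1]
opening: 0.0002
grip_force: 0.0
```

apply_moves:
  delta_pos:
    - [0,0,-0.02]
    - [0,0,-0.04]
    - [0,0,-0.05]
    - [0,0,-0.06]
    - [0,0,-0.064]
    - [0,0,-0.064]
    - [0,0,-0.064]
    - [0,0,-0.064]
  dr:
    - [0,0,0]
    - [0,0,0]
    - [0,0,0]
    - [0,0,0]
    - [0,0,0]
    - [0,0,0]
    - [0,0,0]
    - [0,0,0]
  jaw: [0,0,0,0,0,0,0,0]

```text
time: 12.98
tool_pos: [0.6208, -0.3686, 0.1664]
tool_rot: [3.14, -0.004, -0.094]
contact_force: [-0.1, 1.0, 6.6]
opening: 0.0005
grip_force: 3.5
```

apply_moves:
  delta_pos:
    - [0,0,-0.005]
    - [0,0,-0.01]
    - [0,0,-0.012]
    - [0,0,-0.012]
    - [0,0,-0.012]
    - [0,0,-0.012]
    - [0,0,-0.012]
    - [0,0,-0.012]
  dr:
    - [0,0,0]
    - [0,0,0]
    - [0,0,0]
    - [0,0,0]
    - [0,0,0]
    - [0,0,0]
    - [0,0,0]
    - [0,0,0]
  jaw: [0,0,0,0,0,0,0,0]

```text
time: 13.65
tool_pos: [0.6209, -0.3687, 0.1642]
tool_rot: [3.139, -0.005, -0.094]
contact_force: [-2.7, 4.6, 16.7]
opening: 0.0003
grip_force: 8.3
```

apply_moves:
  delta_pos:
    - [0,0,0.05]
    - [0,0,0.15]
    - [0,0,0.25]
    - [0,0,0.34]
    - [0,0.05,0.34]
    - [0,0.15,0.34]
    - [-0.05,0.25,0.34]
    - [-0.1,0.35,0.34]
  dr:
    - [0,0,0]
    - [0,0,0]
    - [0,0,0.2]
    - [0,0,0.4]
    - [0,0,0.6]
    - [0,0,0.8]
    - [0,0,1]
    - [0,0,1]
  jaw: [0,0,0,0,0.3,0.6,0.6,0.6]

```text
time: 14.32
tool_pos: [0.582, -0.2324, 0.2946]
tool_rot: [-3.141, -0.0, 0.411]
contact_force: [0.7, 0.8, 0.9]
opening: 0.0225
grip_force: 0.0
```

apply_moves:
  delta_pos:
    - [-0.03,0.1,0]
    - [-0.06,0.2,0]
    - [-0.09,0.3,0]
    - [-0.12,0.4,0]
    - [-0.15,0.5,0]
    - [-0.18,0.6,0]
    - [-0.2,0.7,0]
    - [-0.22,0.8,0]
  dr:
    - [0,0,0.2]
    - [0,0,0.4]
    - [0,0,0.6]
    - [0,0,0.8]
    - [0,0,1]
    - [0,0,1]
    - [0,0,1]
    - [0,0,1]
  jaw: [0.6,0.6,0.6,0.6,0.6,0.6,0.6,0.6]

```text
time: 14.98
tool_pos: [0.4936, 0.0878, 0.2959]
tool_rot: [3.141, -0.001, 0.905]
contact_force: [1.0, 0.3, -0.8]
opening: 0.0548
grip_force: 0.0
```

apply_moves:
  delta_pos:
    - [0,0.08,0]
    - [0,0.16,0]
    - [0,0.22,0]
    - [0,0.22,0]
    - [0,0.22,0]
    - [0,0.22,0]
  dr:
    - [0,0,0.2]
    - [0,0,0.4]
    - [0,0,0.6]
    - [0,0,0.8]
    - [0,0,1]
    - [0,0,1]
  jaw: [0.6,0.6,0.6,0.6,0.6,0.6]

```text
time: 15.48
tool_pos: [0.4944, 0.1747, 0.2955]
tool_rot: [3.141, -0.0, 1.41]
contact_force: [-0.2, 0.4, 0.7]
opening: 0.0551
grip_force: 0.0
```

```bash
cat >> h.py <<'E'
def cakes(tag=None):
    a,h,c=snap('wrist',tag); m=gold(h); m[235:]=0
    m=cv2.morphologyEx(m.astype(np.uint8),cv2.MORPH_CLOSE,np.ones((5,5)))
    out=[]
    for b in blobs(m,250):
        hull=cv2.convexHull(b.reshape(-1,1,2)); 
        w=ray(c,hull[:,0],.020).astype(np.float32)
        # top-face orientation: minimum width direction of hull
        th=np.radians(np.arange(0,180,1)); D=np.c_[np.cos(th),np.sin(th)]@w.T; wd=np.ptp(D,axis=1)
        k=wd+np.roll(wd,60)+np.roll(wd,120); flat=int(np.argmin(k[:60]))
        M=cen(b); print(b.min(0),b.max(0),'xy',ray(c,M,.018)[0].round(4),'flat normals at deg',flat,'+60k; w',wd[[flat,flat+60,flat+120]].round(3))
E
python3 - <<'E'
from h import *
s=telemetry.observe();print(s['tool_pos'],s['tool_rot'],s['time'],s['opening'],s['qpos'])
cakes('w3')
E
```

```text
[0.49444692 0.17465045 0.29551897] [ 3.14098249e+00 -1.09784082e-07  1.41047430e+00] 15.4833 0.05509149580364449 [ 1.93458847e-01  2.96242196e-01  1.39951751e+00 -2.12960605e-04
  1.44526054e+00  3.53807478e-01]
[275 165] [304 195] xy [0.4452 0.1637] flat normals at deg 9 +60k; w [0.04  0.043 0.04 ]
[265 121] [295 152] xy [0.4432 0.2271] flat normals at deg 37 +60k; w [0.041 0.04  0.041]
[324  96] [354 128] xy [0.5311 0.2468] flat normals at deg 5 +60k; w [0.039 0.04  0.039]
[252  51] [284  86] xy [0.4444 0.3179] flat normals at deg 0 +60k; w [0.041 0.04  0.041]
[301  39] [332  74] xy [0.5084 0.32  ] flat normals at deg 6 +60k; w [0.039 0.04  0.041]
```

View pics/w3.png

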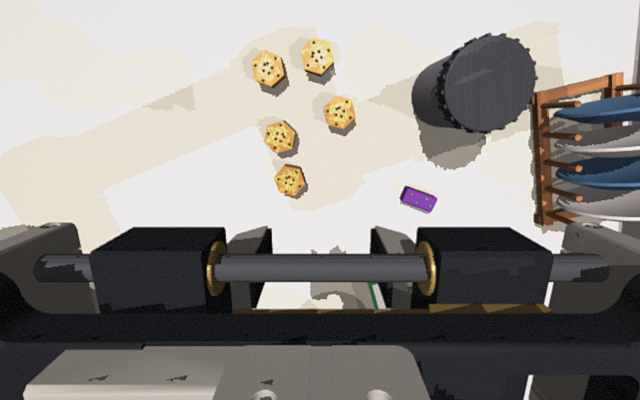

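The wrist picture shows all five cakes, at (290,180), (280,137), (339,112), (268,68) and (317,56). The steel canister is at (475,85). I start with the cake nearest the tray.

apply_moves:
  delta_pos:
    - [-0.06,-0.02,-0.1]
    - [-0.12,-0.027,-0.2]
    - [-0.123,-0.027,-0.3]
    - [-0.123,-0.027,-0.4]
    - [-0.123,-0.027,-0.5]
    - [-0.123,-0.027,-0.55]
    - [-0.123,-0.027,-0.55]
    - [-0.123,-0.027,-0.55]
  dr:
    - [0,0,0.2]
    - [0,0,0.4]
    - [0,0,0.64]
    - [0,0,0.64]
    - [0,0,0.64]
    - [0,0,0.64]
    - [0,0,0.64]
    - [0,0,0.64]
  jaw: [0.6,0.6,0.6,0.6,0.6,0.6,0.6,0.6]
  force: 25

```text
time: 16.2
tool_pos: [0.4452, 0.1629, 0.075]
tool_rot: [-3.14, 0.0, 1.723]
contact_force: [0.4, 0.8, 1.2]
opening: 0.0553
grip_force: 0.0
```

apply_moves:
  delta_pos:
    - [0,0,-0.08]
    - [0,0,-0.14]
    - [0,0,-0.165]
    - [0,0,-0.17]
    - [0,0,-0.17]
    - [0,0,-0.17]
  dr:
    - [0,0,0]
    - [0,0,0]
    - [0,0,0]
    - [0,0,0]
    - [0,0,0]
    - [0,0,0]
  jaw: [0.6,0.6,0.6,0.6,0.6,0.6]

```text
time: 16.7
tool_pos: [0.4468, 0.1636, 0.0089]
tool_rot: [3.138, -0.0, 1.725]
contact_force: [0.6, -0.0, 0.6]
opening: 0.0549
grip_force: 0.0
```

apply_moves:
  delta_pos:
    - [0,0,0]
    - [0,0,0]
    - [0,0,0]
    - [0,0,0]
    - [0,0,0]
  dr:
    - [0,0,0]
    - [0,0,0]
    - [0,0,0]
    - [0,0,0]
    - [0,0,0]
  jaw: [0.3,0.3,0.3,0.3,0.3]

```text
time: 17.12
tool_pos: [0.446, 0.1634, 0.0081]
tool_rot: [3.14, -0.0, 1.726]
contact_force: [-0.4, 0.0, 6.4]
opening: 0.0399
grip_force: 25.0
```

apply_moves:
  delta_pos:
    - [0,0,0.1]
    - [0,0,0.2]
    - [0,0,0.3]
    - [0,0,0.3]
  dr:
    - [0,0,0]
    - [0,0,0]
    - [0,0,0]
    - [0,0,0]
  jaw: [0.3,0.3,0.3,0.3]

```text
time: 17.45
tool_pos: [0.4493, 0.1642, 0.1341]
tool_rot: [3.129, -0.0, 1.726]
contact_force: [1.7, 0.8, 0.9]
opening: 0.0396
grip_force: 25.0
```

apply_moves:
  delta_pos:
    - [0.045,-0.09,0]
    - [0.09,-0.18,0]
    - [0.135,-0.27,0]
    - [0.18,-0.36,0]
    - [0.225,-0.45,0]
    - [0.27,-0.54,0]
    - [0.315,-0.63,0]
    - [0.36,-0.72,0]
  dr:
    - [0,0,-0.066]
    - [0,0,-0.066]
    - [0,0,-0.066]
    - [0,0,-0.066]
    - [0,0,-0.066]
    - [0,0,-0.066]
    - [0,0,-0.066]
    - [0,0,-0.066]
  jaw: [0.3,0.3,0.3,0.3,0.3,0.3,0.3,0.3]

```text
time: 18.12
tool_pos: [0.5898, -0.1266, 0.1272]
tool_rot: [3.142, -0.0, 1.692]
contact_force: [0.6, 0.9, -0.8]
opening: 0.0399
grip_force: 25.0
```

apply_moves:
  delta_pos:
    - [0.045,-0.09,0]
    - [0.09,-0.18,0]
    - [0.126,-0.25,0]
    - [0.126,-0.26,0]
    - [0.126,-0.26,0]
    - [0.126,-0.26,0]
  dr:
    - [0,0,0]
    - [0,0,0]
    - [0,0,0]
    - [0,0,0]
    - [0,0,0]
    - [0,0,0]
  jaw: [0.3,0.3,0.3,0.3,0.3,0.3]

```text
time: 18.62
tool_pos: [0.6391, -0.2281, 0.1266]
tool_rot: [-3.14, -0.001, 1.692]
contact_force: [-0.5, -0.4, -0.1]
opening: 0.0399
grip_force: 25.0
```

apply_moves:
  delta_pos:
    - [0,0,-0.1]
    - [0,0,-0.19]
    - [0,0,-0.25]
    - [0,0,-0.275]
    - [0,0,-0.28]
    - [0,0,-0.28]
    - [0,0,-0.28]
  dr:
    - [0,0,0]
    - [0,0,0]
    - [0,0,0]
    - [0,0,0]
    - [0,0,0]
    - [0,0,0]
    - [0,0,0]
  jaw: [0.3,0.3,0.3,0.3,0.3,0.3,0.3]

```text
time: 19.2
tool_pos: [0.6409, -0.2285, 0.0172]
tool_rot: [3.139, 0.002, 1.694]
contact_force: [-0.2, -1.1, 0.4]
opening: 0.0397
grip_force: 25.0
```

apply_moves:
  delta_pos:
    - [0,0,0]
    - [0,0,0]
    - [0,0,0]
    - [0,0,0]
    - [0,0,0.08]
    - [0,0,0.16]
    - [0,0,0.25]
    - [0,0,0.33]
  dr:
    - [0,0,0]
    - [0,0,0]
    - [0,0,0]
    - [0,0,0]
    - [0,0,0]
    - [0,0,0]
    - [0,0,0]
    - [0,0,0]
  jaw: [0.6,0.6,0.6,0.6,0.6,0.6,0.6,0.6]

```text
time: 19.87
tool_pos: [0.6398, -0.2288, 0.1494]
tool_rot: [3.141, 0.0, 1.693]
contact_force: [0.0, -0.0, 0.2]
opening: 0.0554
grip_force: 0.0
```

apply_moves:
  delta_pos:
    - [-0.03,0.09,0.05]
    - [-0.06,0.18,0.1]
    - [-0.1,0.27,0.16]
    - [-0.14,0.36,0.22]
    - [-0.18,0.45,0.28]
    - [-0.22,0.55,0.28]
    - [-0.26,0.65,0.28]
    - [-0.3,0.75,0.28]
  dr:
    - [0,0,0]
    - [0,0,0]
    - [0,0,0]
    - [0,0,0]
    - [0,0,0]
    - [0,0,0]
    - [0,0,0]
    - [0,0,0]
  jaw: [0.6,0.6,0.6,0.6,0.6,0.6,0.6,0.6]

```text
time: 20.53
tool_pos: [0.5258, 0.0558, 0.2603]
tool_rot: [3.139, 0.0, 1.692]
contact_force: [1.5, 0.1, 0.9]
opening: 0.0553
grip_force: 0.0
```

apply_moves:
  delta_pos:
    - [-0.04,0.1,0]
    - [-0.1,0.19,0]
    - [-0.1,0.27,0]
    - [-0.1,0.27,0]
    - [-0.1,0.27,0]
  dr:
    - [0,0,0]
    - [0,0,0]
    - [0,0,0]
    - [0,0,0]
    - [0,0,0]
  jaw: [0.6,0.6,0.6,0.6,0.6]

```text
time: 20.95
tool_pos: [0.4862, 0.1638, 0.2594]
tool_rot: [3.141, 0.0, 1.696]
contact_force: [-0.4, -0.7, -0.2]
opening: 0.0552
grip_force: 0.0
```

Run:
```python
from h import *
s=telemetry.observe();print(s['tool_pos'],s['tool_rot'],s['time'],s['opening'])
cakes()
b,h,c=snap('scene','s4');H,S,V=h[...,0],h[...,1],h[...,2]
red=((H<6)|(H>174))&(S>170)&(V>100)&(np.arange(640)<200)&(np.arange(400)>195)[:,None]&(np.arange(400)<230)[:,None]
for q in blobs(red): print('cap',cen(q),q.min(0),q.max(0))
for q in blobs(gold(h)&(np.arange(400)<270)[:,None]&(np.arange(640)>220)): print('gold',cen(q).round(),ray(c,cen(q),.02))
```

```text
[0.48621058 0.16375719 0.25940499] [3.14063947e+00 2.06674357e-04 1.69636411e+00] 20.95 0.05523965051324672
[277 103] [311 135] xy [0.443  0.2268] flat normals at deg 37 +60k; w [0.04 0.04 0.04]
[348  94] [381 130] xy [0.5311 0.2469] flat normals at deg 5 +60k; w [0.041 0.04  0.04 ]
[342  25] [375  66] xy [0.5119 0.3224] flat normals at deg 5 +60k; w [0.04  0.04  0.041]
[287  21] [320  62] xy [0.4446 0.3181] flat normals at deg 1 +60k; w [0.04 0.04 0.04]
cap [171.13586957 206.5923913 ] [165 202] [177 211]
gold [237. 238.] [[ 0.6369284 -0.230627 ]]
gold [401. 197.] [[0.5304063 0.2474458]]
gold [425. 191.] [[0.51105915 0.3230033 ]]
gold [390. 174.] [[0.44281224 0.2285014 ]]
gold [420. 172.] [[0.44349078 0.31865296]]
```

apply_moves:
  delta_pos:
    - [-0.05,0.07,-0.03]
    - [-0.1,0.15,-0.08]
    - [-0.108,0.158,-0.15]
    - [-0.108,0.158,-0.25]
    - [-0.108,0.158,-0.35]
    - [-0.108,0.158,-0.44]
    - [-0.108,0.158,-0.45]
    - [-0.108,0.158,-0.45]
  dr:
    - [0,0,-0.2]
    - [0,0,-0.4]
    - [0,0,-0.6]
    - [0,0,-0.8]
    - [0,0,-1]
    - [0,0,-1]
    - [0,0,-1]
    - [0,0,-1]
  jaw: [0.6,0.6,0.6,0.6,0.6,0.6,0.6,0.6]

```text
time: 21.72
tool_pos: [0.4429, 0.224, 0.0776]
tool_rot: [-3.138, 0.003, 1.191]
contact_force: [0.7, 0.3, 1.1]
opening: 0.055
grip_force: 0.0
```

apply_moves:
  delta_pos:
    - [0,0,-0.08]
    - [0,0,-0.14]
    - [0,0,-0.17]
    - [0,0,-0.178]
    - [0,0,-0.178]
    - [0,0,-0.178]
  dr:
    - [0,0,0]
    - [0,0,0]
    - [0,0,0]
    - [0,0,0]
    - [0,0,0]
    - [0,0,0]
  jaw: [0.6,0.6,0.6,0.6,0.6,0.6]

```text
time: 22.22
tool_pos: [0.4452, 0.2258, 0.0098]
tool_rot: [3.139, -0.002, 1.192]
contact_force: [0.9, 0.7, 0.3]
opening: 0.0551
grip_force: 0.0
```

apply_moves:
  delta_pos:
    - [0,0,0]
    - [0,0,0]
    - [0,0,0]
    - [0,0,0]
    - [0,0,0]
    - [0,0,0.1]
    - [0,0,0.2]
    - [0,0,0.3]
  dr:
    - [0,0,0]
    - [0,0,0]
    - [0,0,0]
    - [0,0,0]
    - [0,0,0]
    - [0,0,0]
    - [0,0,0]
    - [0,0,0]
  jaw: [0.3,0.3,0.3,0.3,0.3,0.3,0.3,0.3]

```text
time: 22.88
tool_pos: [0.4426, 0.2254, 0.1289]
tool_rot: [-3.14, 0.001, 1.193]
contact_force: [0.9, -0.1, -0.1]
opening: 0.0395
grip_force: 25.0
```

apply_moves:
  delta_pos:
    - [0.042,-0.09,0]
    - [0.084,-0.18,0]
    - [0.126,-0.27,0]
    - [0.168,-0.36,0]
    - [0.21,-0.45,0]
    - [0.252,-0.54,0]
    - [0.294,-0.63,0]
    - [0.336,-0.72,0]
  dr:
    - [0,0,0.15]
    - [0,0,0.3]
    - [0,0,0.45]
    - [0,0,0.6]
    - [0,0,0.75]
    - [0,0,0.9]
    - [0,0,1]
    - [0,0,1]
  jaw: [0.3,0.3,0.3,0.3,0.3,0.3,0.3,0.3]

```text
time: 23.55
tool_pos: [0.5781, -0.0643, 0.128]
tool_rot: [-3.142, -0.0, 1.696]
contact_force: [0.5, 0.6, -0.4]
opening: 0.0394
grip_force: 25.0
```

apply_moves:
  delta_pos:
    - [0.042,-0.09,0]
    - [0.084,-0.18,0]
    - [0.14,-0.27,0]
    - [0.143,-0.296,0]
    - [0.143,-0.296,0]
    - [0.143,-0.296,0]
  dr:
    - [0,0,0]
    - [0,0,0]
    - [0,0,0]
    - [0,0,0]
    - [0,0,0]
    - [0,0,0]
  jaw: [0.3,0.3,0.3,0.3,0.3,0.3]

```text
time: 24.05
tool_pos: [0.6344, -0.1808, 0.1272]
tool_rot: [-3.14, -0.001, 1.692]
contact_force: [-0.2, 0.6, -0.3]
opening: 0.0397
grip_force: 25.0
```

Place it, then return to the viewing pose over the cakes.

apply_moves:
  delta_pos:
    - [0,0,-0.1]
    - [0,0,-0.19]
    - [0,0,-0.25]
    - [0,0,-0.275]
    - [0,0,-0.28]
    - [0,0,-0.28]
    - [0,0,-0.28]
  dr:
    - [0,0,0]
    - [0,0,0]
    - [0,0,0]
    - [0,0,0]
    - [0,0,0]
    - [0,0,0]
    - [0,0,0]
  jaw: [0.3,0.3,0.3,0.3,0.3,0.3,0.3]

```text
time: 24.63
tool_pos: [0.6359, -0.1803, 0.0175]
tool_rot: [3.139, 0.001, 1.694]
contact_force: [1.2, -0.3, 0.7]
opening: 0.0397
grip_force: 25.0
```

apply_moves:
  delta_pos:
    - [0,0,0]
    - [0,0,0]
    - [0,0,0]
    - [0,0,0]
    - [0,0,0.08]
    - [0,0,0.16]
    - [0,0,0.25]
    - [0,0,0.33]
  dr:
    - [0,0,0]
    - [0,0,0]
    - [0,0,0]
    - [0,0,0]
    - [0,0,0]
    - [0,0,0]
    - [0,0,0]
    - [0,0,0]
  jaw: [0.6,0.6,0.6,0.6,0.6,0.6,0.6,0.6]

```text
time: 25.3
tool_pos: [0.635, -0.1809, 0.15]
tool_rot: [3.141, 0.0, 1.693]
contact_force: [0.9, 0.6, 0.0]
opening: 0.055
grip_force: 0.0
```

apply_moves:
  delta_pos:
    - [-0.03,0.09,0.05]
    - [-0.06,0.18,0.1]
    - [-0.1,0.27,0.16]
    - [-0.14,0.36,0.22]
    - [-0.18,0.45,0.28]
    - [-0.22,0.55,0.28]
    - [-0.26,0.65,0.28]
    - [-0.3,0.75,0.28]
  dr:
    - [0,0,0]
    - [0,0,0]
    - [0,0,0]
    - [0,0,0]
    - [0,0,0]
    - [0,0,0]
    - [0,0,0]
    - [0,0,0]
  jaw: [0.6,0.6,0.6,0.6,0.6,0.6,0.6,0.6]

```text
time: 25.97
tool_pos: [0.521, 0.1037, 0.2609]
tool_rot: [3.139, 0.0, 1.692]
contact_force: [0.7, 1.0, -0.3]
opening: 0.055
grip_force: 0.0
```

apply_moves:
  delta_pos:
    - [-0.04,0.1,0]
    - [-0.06,0.19,0]
    - [-0.06,0.2,0]
    - [-0.06,0.2,0]
    - [-0.06,0.2,0]
  dr:
    - [0,0,0]
    - [0,0,0]
    - [0,0,0]
    - [0,0,0]
    - [0,0,0]
  jaw: [0.6,0.6,0.6,0.6,0.6]

```text
time: 26.38
tool_pos: [0.4979, 0.1821, 0.2597]
tool_rot: [3.141, 0.001, 1.694]
contact_force: [0.3, -0.6, 0.7]
opening: 0.0554
grip_force: 0.0
```

```bash
cat > look.py <<'E'
from h import *
np.set_printoptions(precision=4,suppress=True)
s=telemetry.observe();print(s['tool_pos'],s['tool_rot'],s['time'],s['opening'])
cakes()
b,h,c=snap('scene')
for q in blobs(gold(h)&(np.arange(400)<270)[:,None]&(np.arange(640)>220)): print('gold',cen(q).round(),ray(c,cen(q),.02))
E
python3 look.py
```

```text
[0.4979 0.1821 0.2597] [3.1412 0.0006 1.6938] 26.3833 0.05538774686673004
[338 107] [369 143] xy [0.5312 0.2469] flat normals at deg 6 +60k; w [0.04 0.04 0.04]
[331  40] [363  80] xy [0.5119 0.3224] flat normals at deg 5 +60k; w [0.039 0.04  0.041]
[275  37] [309  77] xy [0.4444 0.3179] flat normals at deg 0 +60k; w [0.041 0.04  0.041]
gold [237. 238.] [[ 0.6369 -0.2306]]
gold [255. 235.] [[ 0.632  -0.1802]]
gold [401. 197.] [[0.5304 0.2474]]
gold [425. 191.] [[0.5112 0.3229]]
gold [420. 172.] [[0.4435 0.3187]]
```

apply_moves:
  delta_pos:
    - [0.04,0.06,0]
    - [0.083,0.12,0]
    - [0.083,0.162,-0.06]
    - [0.083,0.162,-0.15]
    - [0.083,0.162,-0.2]
  dr:
    - [0,0,0.24]
    - [0,0,0.48]
    - [0,0,0.72]
    - [0,0,0.96]
    - [0,0,1]
  jaw: [0.6,0.6,0.6,0.6,0.6]

```text
time: 26.9
tool_pos: [0.5306, 0.2459, 0.1762]
tool_rot: [-3.138, -0.001, 2.198]
contact_force: [-0.3, -0.3, -1.3]
opening: 0.0553
grip_force: 0.0
```

apply_moves:
  delta_pos:
    - [0,0,-0.05]
    - [0,0,-0.1]
    - [0,0,-0.15]
    - [0,0,-0.2]
    - [0,0,-0.25]
    - [0,0,-0.25]
    - [0,0,-0.25]
  dr:
    - [0,0,0.24]
    - [0,0,0.48]
    - [0,0,0.72]
    - [0,0,0.96]
    - [0,0,1]
    - [0,0,1]
    - [0,0,1]
  jaw: [0.6,0.6,0.6,0.6,0.6,0.6,0.6]

```text
time: 27.48
tool_pos: [0.531, 0.2456, 0.0789]
tool_rot: [-3.14, -0.002, 2.69]
contact_force: [-0.1, -0.3, -0.4]
opening: 0.0551
grip_force: 0.0
```

apply_moves:
  delta_pos:
    - [0,0,-0.08]
    - [0,0,-0.14]
    - [0,0,-0.17]
    - [0,0,-0.178]
    - [0,0,-0.178]
    - [0,0,-0.178]
  dr:
    - [0,0,0]
    - [0,0,0]
    - [0,0,0]
    - [0,0,0]
    - [0,0,0]
    - [0,0,0]
  jaw: [0.6,0.6,0.6,0.6,0.6,0.6]

```text
time: 27.98
tool_pos: [0.5321, 0.2473, 0.01]
tool_rot: [3.14, 0.002, 2.692]
contact_force: [0.0, -0.2, 0.5]
opening: 0.0553
grip_force: 0.0
```

apply_moves:
  delta_pos:
    - [0,0,0]
    - [0,0,0]
    - [0,0,0]
    - [0,0,0]
    - [0,0,0]
    - [0,0,0.1]
    - [0,0,0.2]
    - [0,0,0.3]
  dr:
    - [0,0,0]
    - [0,0,0]
    - [0,0,0]
    - [0,0,0]
    - [0,0,0]
    - [0,0,0]
    - [0,0,0]
    - [0,0,0]
  jaw: [0.3,0.3,0.3,0.3,0.3,0.3,0.3,0.3]

```text
time: 28.65
tool_pos: [0.5302, 0.2469, 0.1293]
tool_rot: [-3.14, -0.002, 2.693]
contact_force: [0.4, -0.3, 0.1]
opening: 0.0399
grip_force: 25.0
```

apply_moves:
  delta_pos:
    - [0.024,-0.1,0]
    - [0.048,-0.2,0]
    - [0.072,-0.3,0]
    - [0.096,-0.4,0]
    - [0.12,-0.5,0]
    - [0.144,-0.6,0]
    - [0.168,-0.7,0]
    - [0.168,-0.7,0]
  dr:
    - [0,0,-0.2]
    - [0,0,-0.4]
    - [0,0,-0.6]
    - [0,0,-0.8]
    - [0,0,-1]
    - [0,0,-1]
    - [0,0,-1]
    - [0,0,-1]
  jaw: [0.3,0.3,0.3,0.3,0.3,0.3,0.3,0.3]

```text
time: 29.32
tool_pos: [0.5996, -0.0403, 0.1284]
tool_rot: [-3.142, 0.003, 2.187]
contact_force: [-1.4, 0.9, -0.1]
opening: 0.0398
grip_force: 25.0
```

apply_moves:
  delta_pos:
    - [0.024,-0.08,0]
    - [0.048,-0.16,0]
    - [0.074,-0.24,0]
    - [0.074,-0.251,0]
    - [0.074,-0.251,0]
    - [0.074,-0.251,0]
    - [0.074,-0.251,0]
  dr:
    - [0,0,-0.2]
    - [0,0,-0.4]
    - [0,0,-0.6]
    - [0,0,-0.8]
    - [0,0,-1]
    - [0,0,-1]
    - [0,0,-1]
  jaw: [0.3,0.3,0.3,0.3,0.3,0.3,0.3]

```text
time: 29.9
tool_pos: [0.6275, -0.1331, 0.1282]
tool_rot: [-3.141, -0.0, 1.696]
contact_force: [-0.6, 0.1, -1.1]
opening: 0.0393
grip_force: 25.0
```

apply_moves:
  delta_pos:
    - [0,0,-0.1]
    - [0,0,-0.19]
    - [0,0,-0.25]
    - [0,0,-0.275]
    - [0,0,-0.28]
    - [0,0,-0.28]
    - [0,0,-0.28]
  dr:
    - [0,0,0]
    - [0,0,0]
    - [0,0,0]
    - [0,0,0]
    - [0,0,0]
    - [0,0,0]
    - [0,0,0]
  jaw: [0.3,0.3,0.3,0.3,0.3,0.3,0.3]

```text
time: 30.48
tool_pos: [0.6288, -0.1333, 0.0178]
tool_rot: [3.139, 0.001, 1.694]
contact_force: [-0.3, 0.5, -0.0]
opening: 0.0398
grip_force: 25.0
```

apply_moves:
  delta_pos:
    - [0,0,0]
    - [0,0,0]
    - [0,0,0]
    - [0,0,0]
    - [0,0,0.08]
    - [0,0,0.16]
    - [0,0,0.25]
    - [0,0,0.33]
  dr:
    - [0,0,0]
    - [0,0,0]
    - [0,0,0]
    - [0,0,0]
    - [0,0,0]
    - [0,0,0]
    - [0,0,0]
    - [0,0,0]
  jaw: [0.6,0.6,0.6,0.6,0.6,0.6,0.6,0.6]

```text
time: 31.15
tool_pos: [0.6278, -0.1333, 0.1506]
tool_rot: [3.141, 0.0, 1.693]
contact_force: [0.3, -0.6, 0.9]
opening: 0.0551
grip_force: 0.0
```

apply_moves:
  delta_pos:
    - [-0.03,0.08,0.05]
    - [-0.06,0.16,0.1]
    - [-0.1,0.25,0.16]
    - [-0.14,0.34,0.22]
    - [-0.18,0.43,0.28]
    - [-0.22,0.52,0.28]
    - [-0.26,0.61,0.28]
    - [-0.3,0.7,0.28]
  dr:
    - [0,0,0]
    - [0,0,0]
    - [0,0,0]
    - [0,0,0]
    - [0,0,0]
    - [0,0,0]
    - [0,0,0]
    - [0,0,0]
  jaw: [0.6,0.6,0.6,0.6,0.6,0.6,0.6,0.6]

```text
time: 31.82
tool_pos: [0.509, 0.1435, 0.2617]
tool_rot: [3.139, -0.0, 1.692]
contact_force: [1.7, 0.3, -1.2]
opening: 0.055
grip_force: 0.0
```

apply_moves:
  delta_pos:
    - [-0.04,0.1,0]
    - [-0.06,0.16,0]
    - [-0.06,0.16,0]
    - [-0.06,0.16,0]
    - [-0.06,0.16,0]
  dr:
    - [0,0,0]
    - [0,0,0]
    - [0,0,0]
    - [0,0,0]
    - [0,0,0]
  jaw: [0.6,0.6,0.6,0.6,0.6]

```text
time: 32.23
tool_pos: [0.486, 0.2057, 0.2605]
tool_rot: [3.141, 0.0, 1.693]
contact_force: [1.2, 0.6, 0.2]
opening: 0.0551
grip_force: 0.0
```

```bash
python3 look.py
```

```text
[0.486  0.2057 0.2605] [3.1412 0.0005 1.6932] 32.2333 0.05507000985398296
[337  63] [370 101] xy [0.5118 0.3221] flat normals at deg 5 +60k; w [0.04 0.04 0.04]
[283  60] [316  98] xy [0.4444 0.3177] flat normals at deg 1 +60k; w [0.041 0.04  0.041]
gold [237. 238.] [[ 0.637  -0.2305]]
gold [263. 234.] [[ 0.6285 -0.1579]]
gold [425. 191.] [[0.5111 0.3229]]
gold [420. 172.] [[0.4437 0.3186]]
```

apply_moves:
  delta_pos:
    - [0.03,0.09,0]
    - [0.065,0.18,0]
    - [0.065,0.27,-0.03]
    - [0.065,0.291,-0.1]
    - [0.065,0.291,-0.2]
    - [0.065,0.291,-0.2]
  dr:
    - [0,0,0.24]
    - [0,0,0.48]
    - [0,0,0.72]
    - [0,0,0.96]
    - [0,0,1]
    - [0,0,1]
  jaw: [0.6,0.6,0.6,0.6,0.6,0.6]

```text
time: 32.83
tool_pos: [0.5086, 0.3203, 0.1726]
tool_rot: [-3.128, -0.002, 2.193]
contact_force: [-0.8, -0.6, -1.7]
opening: 0.0551
grip_force: 0.0
```

apply_moves:
  delta_pos:
    - [0,0,-0.05]
    - [0,0,-0.1]
    - [0,0,-0.15]
    - [0,0,-0.2]
    - [0,0,-0.25]
    - [0,0,-0.25]
    - [0,0,-0.25]
  dr:
    - [0,0,0.24]
    - [0,0,0.48]
    - [0,0,0.72]
    - [0,0,0.96]
    - [0,0,1]
    - [0,0,1]
    - [0,0,1]
  jaw: [0.6,0.6,0.6,0.6,0.6,0.6,0.6]

```text
time: 33.42
tool_pos: [0.5126, 0.3215, 0.0812]
tool_rot: [-3.141, -0.0, 2.689]
contact_force: [-0.0, 0.2, 0.1]
opening: 0.055
grip_force: 0.0
```

apply_moves:
  delta_pos:
    - [0,0,-0.08]
    - [0,0,-0.14]
    - [0,0,-0.17]
    - [0,0,-0.178]
    - [0,0,-0.178]
    - [0,0,-0.178]
  dr:
    - [0,0,0]
    - [0,0,0]
    - [0,0,0]
    - [0,0,0]
    - [0,0,0]
    - [0,0,0]
  jaw: [0.6,0.6,0.6,0.6,0.6,0.6]

```text
time: 33.92
tool_pos: [0.513, 0.3229, 0.011]
tool_rot: [3.139, 0.002, 2.692]
contact_force: [-0.2, 0.2, -0.0]
opening: 0.0548
grip_force: 0.0
```

apply_moves:
  delta_pos:
    - [0,0,0]
    - [0,0,0]
    - [0,0,0]
    - [0,0,0]
    - [0,0,0]
    - [0,0,0.1]
    - [0,0,0.2]
    - [0,0,0.3]
  dr:
    - [0,0,0]
    - [0,0,0]
    - [0,0,0]
    - [0,0,0]
    - [0,0,0]
    - [0,0,0]
    - [0,0,0]
    - [0,0,0]
  jaw: [0.3,0.3,0.3,0.3,0.3,0.3,0.3,0.3]

```text
time: 34.58
tool_pos: [0.5111, 0.3222, 0.13]
tool_rot: [-3.14, -0.001, 2.693]
contact_force: [1.4, -0.3, -1.0]
opening: 0.0399
grip_force: 25.0
```

apply_moves:
  delta_pos:
    - [0.027,-0.097,0]
    - [0.054,-0.194,0]
    - [0.081,-0.291,0]
    - [0.108,-0.388,0]
    - [0.135,-0.485,0]
    - [0.162,-0.582,0]
    - [0.189,-0.679,0]
    - [0.216,-0.776,0]
  dr:
    - [0,0,-0.2]
    - [0,0,-0.4]
    - [0,0,-0.6]
    - [0,0,-0.8]
    - [0,0,-1]
    - [0,0,-1]
    - [0,0,-1]
    - [0,0,-1]
  jaw: [0.3,0.3,0.3,0.3,0.3,0.3,0.3,0.3]

```text
time: 35.25
tool_pos: [0.5983, 0.0102, 0.1293]
tool_rot: [3.141, -0.0, 2.193]
contact_force: [1.2, 0.3, -0.2]
opening: 0.0395
grip_force: 25.0
```

apply_moves:
  delta_pos:
    - [0.024,-0.08,0]
    - [0.048,-0.16,0]
    - [0.06,-0.24,0]
    - [0.06,-0.244,0]
    - [0.06,-0.244,0]
    - [0.06,-0.244,0]
    - [0.06,-0.244,0]
  dr:
    - [0,0,-0.2]
    - [0,0,-0.4]
    - [0,0,-0.6]
    - [0,0,-0.8]
    - [0,0,-1]
    - [0,0,-1]
    - [0,0,-1]
  jaw: [0.3,0.3,0.3,0.3,0.3,0.3,0.3]

```text
time: 35.83
tool_pos: [0.622, -0.0855, 0.1291]
tool_rot: [-3.141, -0.0, 1.696]
contact_force: [-0.3, -0.2, -0.7]
opening: 0.0399
grip_force: 25.0
```

apply_moves:
  delta_pos:
    - [0,0,-0.1]
    - [0,0,-0.19]
    - [0,0,-0.25]
    - [0,0,-0.275]
    - [0,0,-0.283]
    - [0,0,-0.283]
    - [0,0,-0.283]
  dr:
    - [0,0,0]
    - [0,0,0]
    - [0,0,0]
    - [0,0,0]
    - [0,0,0]
    - [0,0,0]
    - [0,0,0]
  jaw: [0.3,0.3,0.3,0.3,0.3,0.3,0.3]

```text
time: 36.42
tool_pos: [0.6231, -0.0853, 0.017]
tool_rot: [3.14, 0.001, 1.695]
contact_force: [0.5, -0.7, 0.4]
opening: 0.0399
grip_force: 25.0
```

apply_moves:
  delta_pos:
    - [0,0,0]
    - [0,0,0]
    - [0,0,0]
    - [0,0,0]
    - [0,0,0.08]
    - [0,0,0.16]
    - [0,0,0.25]
    - [0,0,0.33]
  dr:
    - [0,0,0]
    - [0,0,0]
    - [0,0,0]
    - [0,0,0]
    - [0,0,0]
    - [0,0,0]
    - [0,0,0]
    - [0,0,0]
  jaw: [0.6,0.6,0.6,0.6,0.6,0.6,0.6,0.6]

```text
time: 37.08
tool_pos: [0.6222, -0.0856, 0.1501]
tool_rot: [3.141, 0.0, 1.693]
contact_force: [1.7, -0.3, 0.1]
opening: 0.055
grip_force: 0.0
```

apply_moves:
  delta_pos:
    - [-0.04,0.08,0.05]
    - [-0.08,0.16,0.1]
    - [-0.12,0.25,0.16]
    - [-0.16,0.34,0.22]
    - [-0.2,0.43,0.28]
    - [-0.25,0.52,0.28]
    - [-0.3,0.6,0.28]
    - [-0.35,0.68,0.28]
  dr:
    - [0,0,0]
    - [0,0,0]
    - [0,0,0]
    - [0,0,0]
    - [0,0,0]
    - [0,0,0]
    - [0,0,0]
    - [0,0,0]
  jaw: [0.6,0.6,0.6,0.6,0.6,0.6,0.6,0.6]

```text
time: 37.75
tool_pos: [0.4832, 0.1851, 0.2611]
tool_rot: [3.139, -0.0, 1.693]
contact_force: [0.4, 0.4, 0.7]
opening: 0.055
grip_force: 0.0
```

apply_moves:
  delta_pos:
    - [-0.03,0.08,0]
    - [-0.03,0.1,0]
    - [-0.03,0.1,0]
    - [-0.03,0.1,0]
  dr:
    - [0,0,0]
    - [0,0,0]
    - [0,0,0]
    - [0,0,0]
  jaw: [0.6,0.6,0.6,0.6]

```text
time: 38.08
tool_pos: [0.4722, 0.2234, 0.2601]
tool_rot: [3.141, 0.001, 1.694]
contact_force: [0.6, -0.2, 0.0]
opening: 0.0549
grip_force: 0.0
```

```bash
python3 look.py
```

```text
[0.4722 0.2234 0.2601] [3.1411 0.0006 1.6941] 38.0833 0.05490812585274885
[293  76] [325 114] xy [0.4446 0.3178] flat normals at deg 0 +60k; w [0.04 0.04 0.04]
gold [237. 238.] [[ 0.6369 -0.2306]]
gold [263. 234.] [[ 0.6288 -0.1579]]
gold [289. 229.] [[ 0.6189 -0.0864]]
gold [420. 172.] [[0.4437 0.3186]]
```

apply_moves:
  delta_pos:
    - [-0.03,0.08,-0.02]
    - [-0.06,0.16,-0.06]
    - [-0.069,0.236,-0.12]
    - [-0.069,0.236,-0.2]
    - [-0.069,0.236,-0.3]
    - [-0.069,0.236,-0.4]
    - [-0.069,0.236,-0.45]
    - [-0.069,0.236,-0.45]
  dr:
    - [0,0,-0.2]
    - [0,0,-0.25]
    - [0,0,-0.25]
    - [0,0,-0.25]
    - [0,0,-0.25]
    - [0,0,-0.25]
    - [0,0,-0.25]
    - [0,0,-0.25]
  jaw: [0.6,0.6,0.6,0.6,0.6,0.6,0.6,0.6]

```text
time: 38.85
tool_pos: [0.4424, 0.3151, 0.0751]
tool_rot: [-3.133, 0.005, 1.566]
contact_force: [-0.1, -0.9, -0.5]
opening: 0.0551
grip_force: 0.0
```

apply_moves:
  delta_pos:
    - [0,0,-0.08]
    - [0,0,-0.14]
    - [0,0,-0.17]
    - [0,0,-0.178]
    - [0,0,-0.178]
    - [0,0,-0.178]
  dr:
    - [0,0,0]
    - [0,0,0]
    - [0,0,0]
    - [0,0,0]
    - [0,0,0]
    - [0,0,0]
  jaw: [0.6,0.6,0.6,0.6,0.6,0.6]

```text
time: 39.35
tool_pos: [0.4459, 0.3181, 0.0103]
tool_rot: [3.139, -0.001, 1.567]
contact_force: [0.5, -1.0, -0.3]
opening: 0.0552
grip_force: 0.0
```

apply_moves:
  delta_pos:
    - [0,0,0]
    - [0,0,0]
    - [0,0,0]
    - [0,0,0]
    - [0,0,0]
    - [0,0,0.1]
    - [0,0,0.2]
    - [0,0,0.3]
  dr:
    - [0,0,0]
    - [0,0,0]
    - [0,0,0]
    - [0,0,0]
    - [0,0,0]
    - [0,0,0]
    - [0,0,0]
    - [0,0,0]
  jaw: [0.3,0.3,0.3,0.3,0.3,0.3,0.3,0.3]

```text
time: 40.02
tool_pos: [0.4437, 0.3177, 0.1297]
tool_rot: [-3.14, 0.001, 1.568]
contact_force: [1.8, 1.0, -0.8]
opening: 0.0397
grip_force: 25.0
```

apply_moves:
  delta_pos:
    - [0.043,-0.09,0]
    - [0.086,-0.18,0]
    - [0.129,-0.27,0]
    - [0.172,-0.36,0]
    - [0.215,-0.45,0]
    - [0.258,-0.54,0]
    - [0.301,-0.63,0]
    - [0.344,-0.72,0]
  dr:
    - [0,0,0.1]
    - [0,0,0.2]
    - [0,0,0.25]
    - [0,0,0.25]
    - [0,0,0.25]
    - [0,0,0.25]
    - [0,0,0.25]
    - [0,0,0.25]
  jaw: [0.3,0.3,0.3,0.3,0.3,0.3,0.3,0.3]

```text
time: 40.68
tool_pos: [0.5824, 0.0282, 0.1289]
tool_rot: [3.142, -0.0, 1.693]
contact_force: [0.8, 0.5, -1.4]
opening: 0.0396
grip_force: 25.0
```

apply_moves:
  delta_pos:
    - [0.043,-0.09,0]
    - [0.086,-0.17,0]
    - [0.086,-0.17,0]
    - [0.086,-0.17,0]
    - [0.086,-0.17,0]
  dr:
    - [0,0,0]
    - [0,0,0]
    - [0,0,0]
    - [0,0,0]
    - [0,0,0]
  jaw: [0.3,0.3,0.3,0.3,0.3]

```text
time: 41.1
tool_pos: [0.6158, -0.0375, 0.1284]
tool_rot: [-3.141, -0.001, 1.692]
contact_force: [-0.2, 0.0, 0.1]
opening: 0.0399
grip_force: 25.0
```

apply_moves:
  delta_pos:
    - [0,0,-0.1]
    - [0,0,-0.19]
    - [0,0,-0.25]
    - [0,0,-0.275]
    - [0,0,-0.282]
    - [0,0,-0.282]
    - [0,0,-0.282]
  dr:
    - [0,0,0]
    - [0,0,0]
    - [0,0,0]
    - [0,0,0]
    - [0,0,0]
    - [0,0,0]
    - [0,0,0]
  jaw: [0.3,0.3,0.3,0.3,0.3,0.3,0.3]

```text
time: 41.68
tool_pos: [0.6173, -0.0373, 0.0174]
tool_rot: [3.139, 0.001, 1.694]
contact_force: [0.1, -0.0, -0.5]
opening: 0.04
grip_force: 25.0
```

apply_moves:
  delta_pos:
    - [0,0,0]
    - [0,0,0]
    - [0,0,0]
    - [0,0,0]
    - [0,0,0.08]
    - [0,0,0.16]
    - [0,0,0.25]
    - [0,0,0.33]
  dr:
    - [0,0,0]
    - [0,0,0]
    - [0,0,0]
    - [0,0,0]
    - [0,0,0]
    - [0,0,0]
    - [0,0,0]
    - [0,0,0]
  jaw: [0.6,0.6,0.6,0.6,0.6,0.6,0.6,0.6]

```text
time: 42.35
tool_pos: [0.6164, -0.0381, 0.1501]
tool_rot: [3.141, 0.0, 1.693]
contact_force: [0.5, 0.5, 1.0]
opening: 0.0551
grip_force: 0.0
```

apply_moves:
  delta_pos:
    - [-0.04,0.08,0.05]
    - [-0.08,0.16,0.1]
    - [-0.12,0.25,0.16]
    - [-0.16,0.34,0.22]
    - [-0.2,0.43,0.28]
    - [-0.25,0.52,0.28]
    - [-0.3,0.52,0.28]
    - [-0.3,0.52,0.28]
  dr:
    - [0,0,0]
    - [0,0,0]
    - [0,0,0]
    - [0,0,0]
    - [0,0,0]
    - [0,0,0]
    - [0,0,0]
    - [0,0,0]
  jaw: [0.6,0.6,0.6,0.6,0.6,0.6,0.6,0.6]

```text
time: 43.02
tool_pos: [0.4929, 0.1729, 0.2613]
tool_rot: [3.141, -0.001, 1.697]
contact_force: [0.8, 0.4, 0.4]
opening: 0.0553
grip_force: 0.0
```

```bash
python3 look.py
python3 - <<'E'
from h import *
b,_,_=snap('scene')
cv2.imwrite('pics/end.png',cv2.resize(b[130:280,140:460],(800,375))[:,:,::-1])
E
```

```text
[0.4929 0.1729 0.2613] [ 3.1414 -0.0011  1.6973] 43.0167 0.055284027028304254
gold [237. 238.] [[ 0.637  -0.2305]]
gold [263. 234.] [[ 0.6287 -0.1582]]
gold [289. 229.] [[ 0.6188 -0.0863]]
gold [306. 227.] [[ 0.6132 -0.0386]]
```

View pics/end.png

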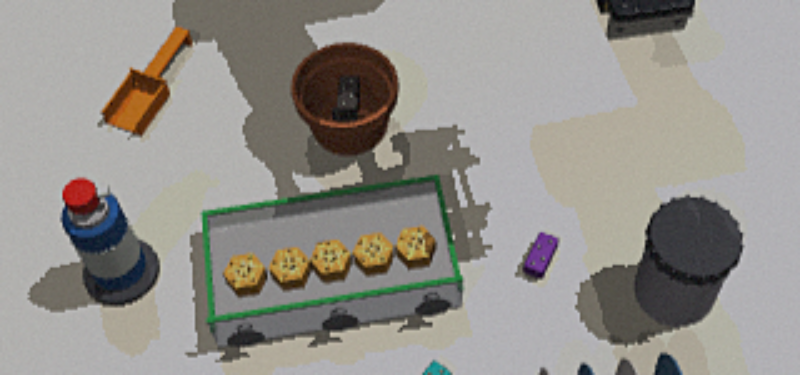

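All five cakes lie in the tray (≈245,270 to 415,245). The bars are in the pot (347,95), the cap is up (80,195), and the scoop and canister have not moved.

```bash
python3 -c "
from cell import job
print(job.hand_in())"
```

```text
the job is handed in; nothing more can be done
None
```

The job is handed in: three stale bars in the pot, nozzle cap pressed fully and sprung back, and five fresh cakes in the tray, with the canister and scoop left alone; the hand-in gave no verdict.

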